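# Shut and fasten the marble's dome box

## Robot

A 6-joint arm with a two-finger parallel gripper is mounted at the origin on the work surface. World frame = base frame: x ahead of the robot, y to its left, z up, the work surface at z = 0. Lengths are in m, angles in rad, forces in N, time in s.
With the tool pointing down it reaches from about 0.35 to 0.775 m from the base axis. Payload 5.5 kg.
Tool frame: the origin (TCP) lies at the very end of the fingers, on their centre line; the grasp point (between the pads) lies 19 mm behind it (robot.grasp_offset is the distance from the TCP to the grasp point, in m); z points along the fingers, y is the line along which they close (so a half turn about z gives the same grasp; the last joint's range is limited). The gripper opens to 85 mm and grips with 20 to 120 N. Pads are 22 mm wide; open, the fingers measure 114 mm over their backs; the gripper's body (76 mm by 85 mm) begins 54 mm behind the grasp point. The pads swing forward as they close: fully open they stand 13 mm farther back than shut.
Start: joints at [-1.466, 0.313, 0.046, 1.304, 0, 1.431], TCP at [0.139, -0.558, 0.206] pointing down, gripper open.
Joint ranges: [-2.76, 2.76], [-0.86, 1.69], [-1.03, 1.26], [-2.2, 2.34], [-1.47, 1.5], [-3.14, 3.14]. Speed limits (rad/s): [2.57, 2.57, 3.14, 3.14, 3.14, 3.14].

## Interface

Orientations are given as a unit quaternion [w, x, y, z].
In Python, from plant import robot gives the robot as it stands. The module is installed in compiled form; this text tells all that it offers.
- The arm moves only by the tool move_arm, never from a script. Its arguments are lists of equal length, an entry for each row: "hand": the opening, from 0 (shut) to 1 (fully open); "delta_pos": the shift along the tool's x, y, z in mm, a list of three; "rotation": the turn, a rotation vector about the tool's x, y, z in degrees, a list of three. In form: {"hand": [hand, ...], "delta_pos": [[x, y, z], ...], "rotation": [[rx, ry, rz], ...]}. A call has 1 to 8 rows; each row is the pose to reach, as a shift and turn from the pose commanded when the call began, along the tool's axes at that moment; what a row does not reach only later rows make up. A row lasts 1/10 s, in which the tool goes at most 50 mm and 8.59 degrees, less where a joint would pass 70% of its speed; a pose out of reach is approached as far as the arm can. A call with a gripper value outside its range is refused whole. The fingers move at their own pace and stop on an object; "grip_force" is the grip in N (left out, the last holds). Time passes only in rows, so rows that repeat a pose let the fingers close. It gives the time, the measured TCP pose, the force, the opening and the grip force at its end, in the units of the state.
- robot.sense(): the state, without advancing time (a new reading comes with each control period).
- robot.camera(name): name is "scene" or "top"; returns the picture (384x512x3 uint8, blue, green, red); there is no depth.
- robot.camera_params(name): a dict with "camera_matrix" (3x3 intrinsics, pixels), "R" (3x3) and "t" (3): a world point X has camera coordinates R X + t. Camera axes: x right, y down, z forward; pixel columns grow to the right and rows downward; lengths in m; the calibration is good to about 2 mm. A picture is of the moment at which its call begins. camera_params takes no time and is no camera call.
- robot.job_done(): hands the job in; it is judged then, once.
The state is a dict: "t": time; "q": joint angles; "qd": joint speeds; "tau": joint torques, N m; "ee_pos": TCP position; "ee_rot": TCP orientation; "force": force on the tool from outside, world axes, zero at the start; "torque": the same for the moment, N m; "gripper_width": finger opening in m; "grasp_force": force on a finger pad.
Only numpy, scipy, OpenCV 4.12 (cv2) and the standard library are available. Lean on these libraries where they do the work, as an engineer would, in place of code of your own. Each camera call takes 0.05 s, during which the arm holds its last target. There are 200 camera calls.

## Task

Push the open dome lid of the rosewood box over until it is fully shut on the marble inside, and only then push the brass catch lever round until it lies across the lid's brass tongue. Use only fingertip pushes: do not pinch or press hard on anything, do not lift the box or shove it out of its place, and leave everything else on the shelf alone.

Things in the scene. Friction and masses are not known exactly. Their poses are not given: they have to be found in the camera images.
- dome_box: Loose, heavy (about 1.4 kg) round turned rosewood box, 130 mm outer diameter, flat rim 62 mm above the shelf, walls 6 mm, inner floor 12 mm up. Origin: centre of its underside; z up; its front (catch side) is its -x, its lid hinge is at +x. It stands free on the shelf and slides or tips if pushed hard.
- lid (a joint): Angle of the dome lid (rad): 0 fully shut, grows as it opens, end stop 1.9; the start is between 1.35 and 1.7 (about upright). It closes towards the box's front. The friction hinge (0.17 N m) keeps the lid where it is left at any angle, so it must be pushed the whole way. Hinge line: along the box's y through point hinge_mid.
- hinge_mid (a point): Middle of the lid's hinge line: box frame (67, 0, 62) mm; fixed to the box; axes as the box's.
- lid_edge (a point): Front edge of the hollow rosewood lid (0.16 kg), farthest from the hinge, 132 mm from it; moves with the lid. The lid is a spherical cap 130 mm across, 36 mm high, outer radius 78 mm; shut, its top is 98 mm over the shelf, and its outside 105 mm forward of the hinge is 25 mm above the rim. A brass tongue, 16 mm wide, 4 mm thick, juts 29 mm forward from this point.
- catch (a joint): Angle of the brass catch lever (rad) about its upright pivot: 0 fastened (lies along the box's -y across the lid's tongue, at its end stop), grows as it swings out to the box's front (-x), which it points to at 1.57; end stop 1.6; start 1.1 to 1.5. Friction (0.04 N m) keeps it where it is left. Bar 11 mm wide, 8 mm thick, 52 mm long, underside 68 mm over the shelf.
- catch_pivot (a point): Pivot of the catch lever, at the top of the bar: box frame (-82, 38, 76) mm; fixed to the box, on a small brass bracket.
- catch_peg (a point): Top centre of the upright peg near the catch lever's end (10 mm diameter, rising 20 mm above the bar to 96 mm above the shelf), 47 mm from the pivot; moves with the lever.
- marble_center (a point): Centre of the pearly marble, 24 mm diameter, lying loose inside the box on its inner floor.
- comb: Bystander: stubby horn comb-shaped spacer, 50 x 31 x 6 mm, lying flat near the box. Origin under its middle.
- coaster: Bystander: grey slate coaster, 95 x 95 x 8 mm, lying flat near the box. Origin under its centre.
- pawn: Bystander: turned wooden pawn, 54 mm tall, foot 32 mm across, standing near the box. Origin under its centre.
- brush: Bystander: dusting brush lying flat to the robot's right.
- tin: Bystander: small round metal tin, 60 mm across, 45 mm tall, to the robot's right.
- loupe: Bystander: black eye loupe standing upright, 36 mm across, 40 mm tall, to the robot's left.
- funnel_stand: Bystander, fixed: white plastic funnel in a spring steel holder over a glass jar, 130 x 130 mm foot, 155 mm tall, to the robot's left. Origin under its centre.

How it is judged:
On the way, in this order (a step that is already met when the one before it is completed fails the run):
1. the lid is pushed fully shut while the catch is still swung out (value of joint lid below 0.05 rad and value of joint catch above 0.6 rad), for 0.2 s.
2. the catch is pushed round across the tongue of the shut lid (value of joint catch below 0.15 rad and value of joint lid below 0.05 rad), for 0.2 s.
At the end, for the whole second after the job is handed in: The lid is shut to within 0.05 rad and the catch is within 0.15 rad of its end stop across the tongue; the box stands upright, at rest, within 30 mm of where it began, with the marble inside (all of step 2 and angle between dome_box's own z axis and vertical below 0.05 rad and distance of dome_box from where it was at the start of the episode below 0.03 m and height (world z) of dome_box below 0.008 m and horizontal distance between marble_center and dome_box below 0.055 m and height (world z) of marble_center below 0.06 m and linear speed of dome_box below 0.01 m/s); the robot touches nothing.
It fails at once if the catch is swung in before the lid is shut (value of joint catch below 0.4 rad and value of joint lid above 0.1 rad).
It fails at once if the box is lifted off the shelf, tipped up, or shoved more than 40 mm (height (world z) of dome_box above 0.012 m or angle between dome_box's own z axis and vertical above 0.2 rad or distance of dome_box from where it was at the start of the episode above 0.04 m).
It fails at once if the box, its lid or its catch is pinched or pressed with more than 35 N (contact force between the fingers and dome_box above 35 N).
It fails at once if the marble comes out of the box or is lifted (height (world z) of marble_center above 0.065 m or horizontal distance between marble_center and dome_box above 0.07 m).
It fails at once if a bystander is moved more than 20 mm, or the funnel stand is struck with more than 5 N (distance of any of comb, coaster, pawn, brush, tin, loupe from where it was at the start of the episode above 0.02 m or contact force between the arm and funnel_stand above 5 N).
It also fails if it takes over 51 s, if anything falls off the work surface, if the arm or the gripper's body presses on something with over 40 N, if the wrist force passes 120 N, or if a joint passes its speed limit or range.

## Working session

There is one attempt and no reset: what is moved stays moved. The work goes in short steps, Python scripts to look and compute and a tool call to move; the robot and the scene stay as the last step left them, time stands still between calls to the robot, and variables do not carry over. Pictures are saved under pics/ and viewed, at most 10 in all, crops included, and the job is handed in when it is done.

Besides the shell and the picture viewer there is one more tool, called as a command line: name --argument value ..., lists and objects as JSON in quotes. move_arm: Moves the arm, as the interface text tells. Its arguments: {"type":"object","properties":{"hand":{"type":"array"},"delta_pos":{"type":"array"},"rotation":{"type":"array"},"grip_force":{"type":"number"}},"required":["hand","delta_pos","rotation"]}

```bash
mkdir -p pics; python3 - <<'E'
from plant import robot
import cv2
s=robot.sense(); print(s)
for n in("scene","top"):
    cv2.imwrite(f"pics/{n}0.png",robot.camera(n)); print(n,robot.camera_params(n))
E
```

```text
{'t': 0.0, 'q': array([-1.46556739e+00,  3.14006861e-01,  4.49523728e-02,  1.30360078e+00,
       -8.28141502e-06,  1.43117575e+00]), 'qd': array([ 0.00209353, -0.00210766, -0.00107178, -0.00023997, -0.00057408,
        0.00099231]), 'tau': array([ 2.89595109e-04, -4.80630183e+01,  2.98531687e+01,  1.93917478e-02,
       -1.52838452e-04, -3.88469246e-06]), 'ee_pos': array([ 0.13930187, -0.55728198,  0.20509437]), 'ee_rot': array([-9.29405653e-04,  9.92515016e-01,  1.22119122e-01,  1.18421491e-05]), 'force': array([-0.0356416 , -0.12344619,  0.33303752]), 'torque': array([-0.01078574, -0.01359615, -0.01981632]), 'grasp_force': 0.0, 'gripper_width': 0.08542149995840563}
scene {'camera_matrix': array([[402.00812065,   0.        , 258.53352767],
       [  0.        , 402.00812065, 196.98108792],
       [  0.        ,   0.        ,   1.        ]]), 'R': array([[ 0.24257265,  0.96994593, -0.01906285],
       [ 0.65597575, -0.1784657 , -0.73337972],
       [-0.71474074,  0.16539309, -0.67955191]]), 't': array([-0.13899861, -0.25979371,  1.52110227])}
top {'camera_matrix': array([[400.05350236,   0.        , 255.60497878],
       [  0.        , 400.05350236, 193.32036548],
       [  0.        ,   0.        ,   1.        ]]), 'R': array([[ 6.30277326e-04, -9.99997443e-01,  2.17191924e-03],
       [-9.97479159e-01, -7.82800608e-04, -7.09557272e-02],
       [ 7.09572459e-02, -2.12172239e-03, -9.97477101e-01]]), 't': array([0.01187308, 0.52909908, 1.32909829])}
```

View pics/scene0.png

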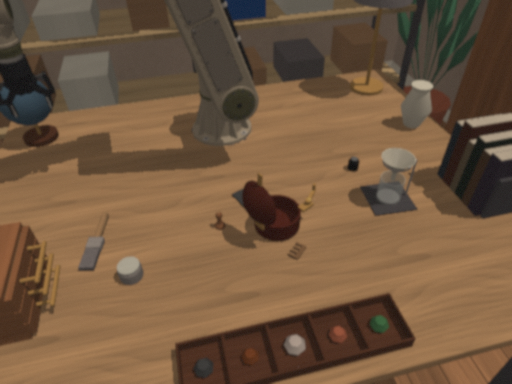

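View pics/top0.png

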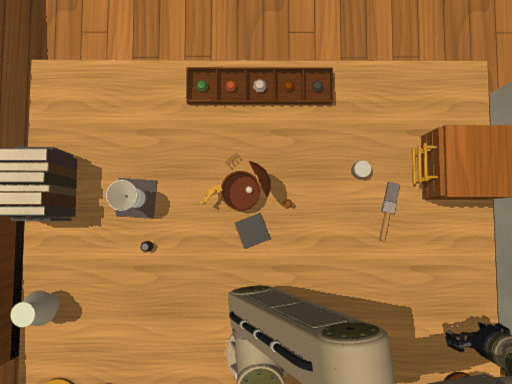

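The scene picture shows the box at about (278,217), with the lid open to its left and the catch to its right at (308,197). In the top picture the box is at (240,191), the lid at (260,180) and the catch at (212,194). I'll enlarge both.

```bash
python3 - <<'E'
import cv2,numpy as np
a=cv2.imread("pics/scene0.png")[165:265,205:335]; b=cv2.imread("pics/top0.png")[145:255,190:310]
f=lambda i,s:cv2.resize(i,None,fx=s,fy=s,interpolation=cv2.INTER_CUBIC)
cv2.imwrite("pics/s_c.png",f(a,6)); cv2.imwrite("pics/t_c.png",f(b,5))
E
```

```text
(no output)
```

View pics/s_c.png

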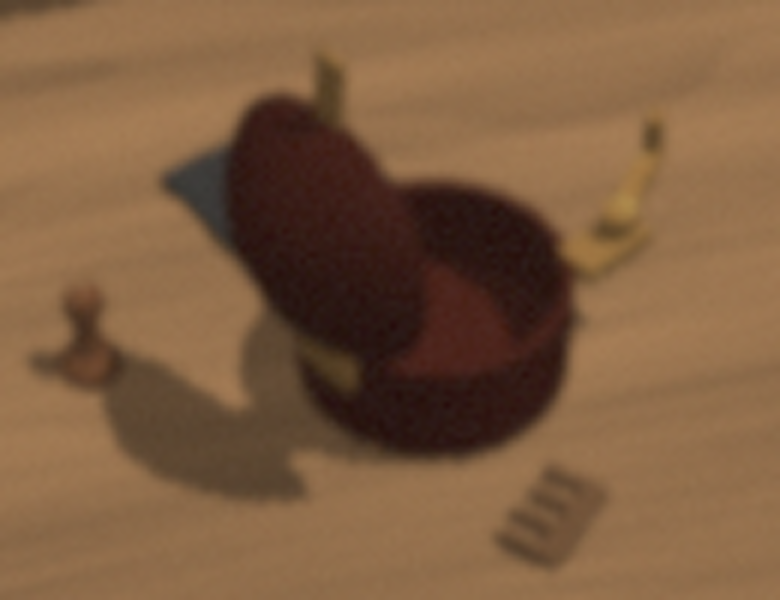

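View pics/t_c.png

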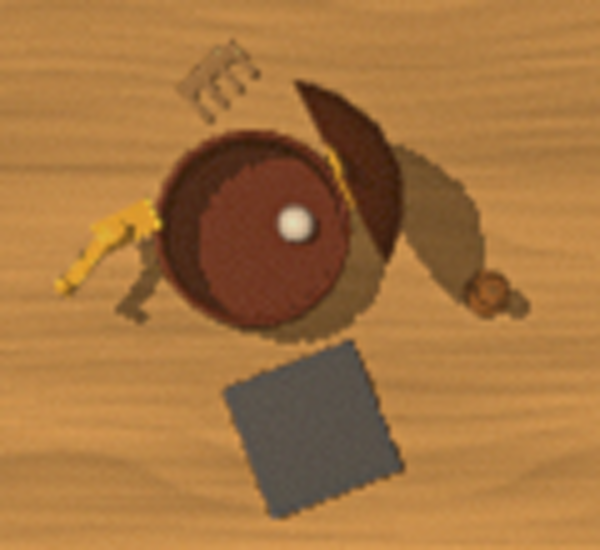

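Box rim in the top crop: centre near (254,229), peg tip (63,287), pivot (118,222), lid rim ends (297,82) and (390,258). In the scene crop: peg top (653,122), pivot knob (622,210), tongue tip (330,57), hinge plate (330,362). I'll fit the box model to these points.

```bash
cat > h.py <<'E'
import numpy as np, cv2
from scipy.spatial.transform import Rotation as Ro
from plant import robot
def proj(n,X):
    c=robot.camera_params(n); p=(np.atleast_2d(X)@c["R"].T+c["t"])@c["camera_matrix"].T
    return p[:,:2]/p[:,2:]
def w(p,B): # box frame (mm) -> world
    x,y,yaw=p[:3]; c,s=np.cos(yaw),np.sin(yaw); B=np.atleast_2d(np.array(B,float))/1000
    return np.c_[x+c*B[:,0]-s*B[:,1], y+s*B[:,0]+c*B[:,1], B[:,2]]
def lidpt(th,a,y,u): return [67-a*np.cos(th)+u*np.sin(th)*1, y, 62+a*np.sin(th)+u*np.cos(th)]
def peg(a): return [-82-47*np.sin(a),38-47*np.cos(a),96]
def quat(s): q=s["ee_rot"]; return Ro.from_quat([q[1],q[2],q[3],q[0]])
E
cat > fit.py <<'E'
from h import *
from scipy.optimize import least_squares
T=lambda a:np.array(a)/5+[190,145]-.4; S=lambda a:np.array(a)/6+[205,165]-.4
def res(p,full=False):
    th,ca=p[3:]
    r=[]
    def add(n,B,px): r.append(proj(n,w(p,B))[0]-px)
    add("top",[0,0,62],T([254.5,229])); add("top",peg(ca),T([63,287])); add("top",[-82,38,78],T([116,225]))
    cs=proj("top",w(p,[lidpt(th,67,65,0),lidpt(th,67,-65,0)]))
    r.append(cs[0]-T([297,82])); r.append(cs[1]-T([390,258]))
    add("scene",peg(ca),S([653,122])); add("scene",[-82,38,78],S([622,210])); add("scene",lidpt(th,161,0,2),S([330,57]))
    add("scene",[67,0,62],S([330,362]))
    return np.array(r) if full else np.ravel(r)
f=least_squares(res,[.53,.04,-1.08,1.5,1.3],loss="soft_l1")
print(f.x.round(4)); print(res(f.x,True).round(1).tolist())
np.save("p.npy",f.x)
E
python3 fit.py
```

```text
[ 0.5391  0.0615 -1.0945  1.5101  1.1258]
[[0.0, -1.1], [0.5, -0.6], [-0.5, 0.5], [-0.7, -1.2], [-0.1, 0.7], [0.2, -0.7], [-0.3, -0.1], [0.1, 0.7], [-1.1, -2.4]]
```

```bash
cat >> h.py <<'E'
def rows(targets, s=None):
    """targets: (world pos m, yaw of tool x); prints delta_pos mm and rotation deg in present tool axes"""
    s=s or robot.sense(); R=quat(s); print("t",round(s["t"],2),"pos",s["ee_pos"].round(4),"F",s["force"].round(1))
    for P,yaw in targets:
        Rt=Ro.from_euler("z",yaw)*Ro.from_euler("x",np.pi)
        print((R.inv().apply(P-s["ee_pos"])*1000).round(0).astype(int).tolist(),np.degrees((R.inv()*Rt).as_rotvec()).round(1).tolist())
E
python3 - <<'E'
from h import *
p=np.load("p.npy"); s=robot.sense()
T=w(p,[140,0,165])[0]; print(T); m=(T+s["ee_pos"])/2; m[2]=.2
rows([(m,.245+.9),(T,p[2]+np.pi)])
E
```

```text
[ 0.60328574 -0.06290527  0.165     ]
t 0.1 pos [ 0.1393 -0.5574  0.2052] F [ 0.1 -0.3 -0.5]
[285, -184, 6] [-0.1, -0.1, -51.6]
[570, -367, 41] [-0.1, -0.1, -103.3]
```

move_arm --hand '[0, 0, 0, 0, 0, 0, 0, 0]' --delta_pos '[[36, -23, 1], [71, -46, 2], [107, -69, 2], [143, -92, 3], [178, -115, 4], [214, -138, 5], [249, -161, 6], [285, -184, 6]]' --rotation '[[0, 0, -6.5], [0, 0, -13], [0, 0, -19.5], [0, 0, -26], [0, 0, -32], [0, 0, -38.5], [0, 0, -45], [0, 0, -51.6]]' --grip_force 20

```text
t: 0.9
ee_pos: [0.3719, -0.3087, 0.1996]
ee_rot: [-0.0, 0.839, 0.544, -0.0]
force: [0.4, 0.3, 0.0]
gripper_width: -0.0002
grasp_force: 0.0
```

```bash
python3 - <<'E'
from h import *
p=np.load("p.npy")
rows([(w(p,[140,0,165])[0],p[2]+np.pi)])
E
```

```text
t 0.9 pos [ 0.3719 -0.3087  0.1996] F [0.4 0.3 0. ]
[319, 111, 35] [-0.0, -0.0, -51.4]
```

move_arm --hand '[0, 0, 0, 0, 0, 0, 0, 0]' --delta_pos '[[45, 16, 0], [91, 32, 0], [137, 48, 5], [182, 63, 10], [228, 79, 18], [273, 95, 25], [319, 111, 35], [319, 111, 35]]' --rotation '[[0, 0, -7.3], [0, 0, -14.7], [0, 0, -22], [0, 0, -29.4], [0, 0, -36.7], [0, 0, -44], [0, 0, -51.4], [0, 0, -51.4]]'

```text
t: 1.7
ee_pos: [0.6061, -0.0608, 0.1621]
ee_rot: [-0.001, 0.519, 0.855, 0.0]
force: [-0.4, -0.6, -0.1]
gripper_width: 0.0001
grasp_force: 0.0
```

```bash
cat > lid.py <<'E'
from h import *
# finger centre (box frame) for lid angle th: 11 mm half-width tip, contact at optimum point of dome
def tip(th,h=11):
    C=np.array(lidpt(th,67,0,-42)); b=th+1.01 # normal angle from front
    c=np.cos(b); x=C[0]-78*c-np.clip(c/.2,-1,1)*h
    return [x,0,C[2]+78*np.sin(b)]
E
python3 - <<'E'
from lid import *
p=np.load("p.npy"); yaw=p[2]+np.pi
B=[tip(t) for t in np.arange(1.6,-.01,-.1)]; print(np.round(B).astype(int)[:,[0,2]].tolist())
rows([(w(p,b)[0],yaw) for b in B])
f=lambda i,s:cv2.resize(i,None,fx=s,fy=s,interpolation=cv2.INTER_CUBIC)
a=robot.camera("scene")[125:255,205:335]; b=robot.camera("top")[115:245,200:330]
cv2.imwrite("pics/m1.png",np.hstack([f(a,3),f(b,3)]))
E
```

```text
[[105, 170], [94, 172], [83, 173], [72, 173], [61, 172], [50, 170], [40, 166], [29, 162], [20, 157], [7, 150], [-7, 143], [-20, 135], [-32, 126], [-41, 117], [-46, 107], [-50, 97], [-52, 86]]
t 1.7 pos [ 0.6061 -0.0608  0.1621] F [-0.4 -0.6 -0.1]
[34, -3, -8] [-0.0, -0.2, 0.2]
[45, -3, -10] [-0.0, -0.2, 0.2]
[56, -3, -11] [-0.0, -0.2, 0.2]
[67, -3, -11] [-0.0, -0.2, 0.2]
[78, -3, -9] [-0.0, -0.2, 0.2]
[89, -3, -7] [-0.0, -0.2, 0.2]
[100, -3, -4] [-0.0, -0.2, 0.2]
[110, -3, 0] [-0.0, -0.2, 0.2]
[120, -3, 6] [-0.0, -0.2, 0.2]
[132, -3, 12] [-0.0, -0.2, 0.2]
[146, -3, 19] [-0.0, -0.2, 0.2]
[159, -3, 27] [-0.0, -0.2, 0.2]
[172, -3, 36] [-0.0, -0.2, 0.2]
[180, -3, 46] [-0.0, -0.2, 0.2]
[185, -3, 55] [-0.0, -0.2, 0.2]
[189, -3, 66] [-0.0, -0.2, 0.2]
[192, -3, 77] [-0.0, -0.2, 0.2]
```

View pics/m1.png

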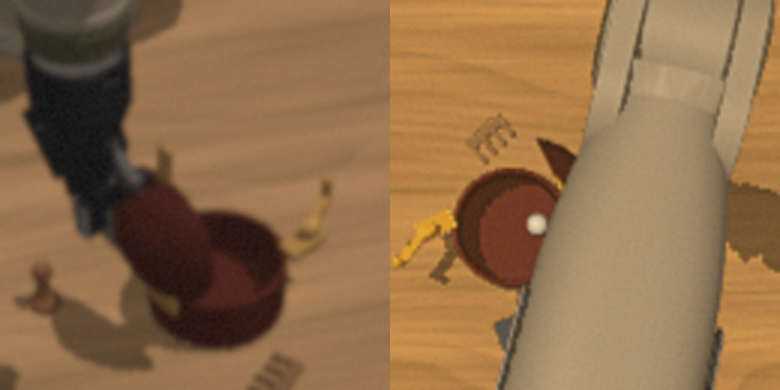

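The left view shows the closed fingertips just behind the dome, below the tongue tip. In the right view the arm covers the lid, and the box and catch haven't moved. I'll start the push.

move_arm --hand '[0, 0, 0, 0, 0, 0, 0, 0]' --delta_pos '[[12, -1, -5], [24, -2, -8], [34, -3, -9], [40, -3, -10], [45, -3, -10], [51, -3, -11], [56, -3, -11], [62, -3, -11]]' --rotation '[[0, 0, 0], [0, 0, 0], [0, 0, 0], [0, 0, 0], [0, 0, 0], [0, 0, 0], [0, 0, 0], [0, 0, 0]]'

```text
t: 2.6
ee_pos: [0.573, -0.0115, 0.1759]
ee_rot: [0.0, 0.522, 0.853, -0.0]
force: [-0.3, -0.1, -0.0]
gripper_width: 0.0002
grasp_force: 0.0
```

```bash
python3 - <<'E'
from lid import *
p=np.load("p.npy"); yaw=p[2]+np.pi
rows([(w(p,tip(t))[0],yaw) for t in np.arange(1.35,.5,-.1)])
f=lambda i,s:cv2.resize(i,None,fx=s,fy=s,interpolation=cv2.INTER_CUBIC)
a=robot.camera("scene")[125:255,205:335]; b=robot.camera("top")[115:245,200:330]
cv2.imwrite("pics/m2.png",np.hstack([f(a,3),f(b,3)]))
E
```

```text
t 2.6 pos [ 0.573  -0.0115  0.1759] F [-0.3 -0.1 -0. ]
[3, 3, 3] [-0.0, 0.0, -0.3]
[14, 3, 3] [-0.0, 0.0, -0.3]
[25, 3, 5] [-0.0, 0.0, -0.3]
[36, 3, 8] [-0.0, 0.0, -0.3]
[46, 3, 12] [-0.0, 0.0, -0.3]
[56, 3, 17] [-0.0, 0.0, -0.3]
[66, 3, 22] [-0.0, 0.0, -0.3]
[80, 3, 29] [-0.0, 0.0, -0.3]
[94, 3, 37] [-0.0, 0.0, -0.3]
```

View pics/m2.png

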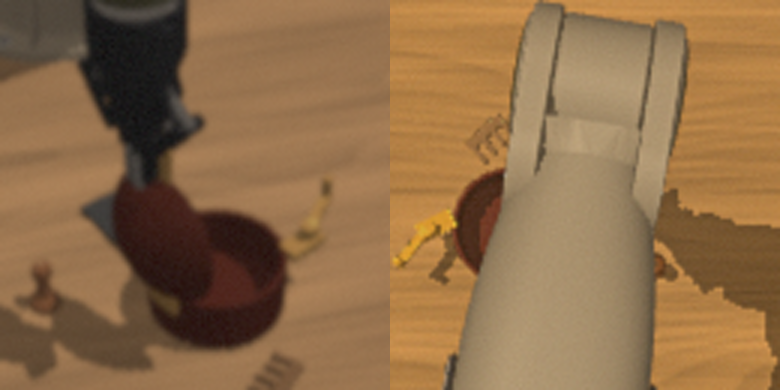

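The fingertip is now at the upper back of the dome, with no force yet and the box unmoved. I'll continue along the arc.

move_arm --hand '[0, 0, 0, 0, 0, 0, 0, 0]' --delta_pos '[[4, 3, 3], [9, 3, 3], [14, 3, 4], [20, 3, 5], [25, 3, 6], [31, 3, 8], [36, 3, 9], [41, 3, 11]]' --rotation '[[0, 0, 0], [0, 0, 0], [0, 0, 0], [0, 0, 0], [0, 0, 0], [0, 0, 0], [0, 0, 0], [0, 0, 0]]'

```text
t: 3.5
ee_pos: [0.5571, 0.0266, 0.165]
ee_rot: [0.0, 0.522, 0.853, 0.0]
force: [0.4, -0.7, 1.1]
gripper_width: 0.0
grasp_force: 0.6
```

```bash
python3 - <<'E'
from lid import *
p=np.load("p.npy"); yaw=p[2]+np.pi
rows([(w(p,tip(t))[0],yaw) for t in np.arange(1.0,-.06,-.1)])
f=lambda i,s:cv2.resize(i,None,fx=s,fy=s,interpolation=cv2.INTER_CUBIC)
a=robot.camera("scene")[125:255,205:335]; b=robot.camera("top")[115:245,200:330]
cv2.imwrite("pics/m3.png",np.hstack([f(a,3),f(b,3)]))
E
```

```text
t 3.5 pos [0.5571 0.0266 0.165 ] F [ 0.4 -0.7  1.1]
[0, 0, -1] [0.0, 0.0, -0.3]
[10, 0, 3] [0.0, 0.0, -0.3]
[20, 0, 8] [0.0, 0.0, -0.3]
[32, 0, 15] [0.0, 0.0, -0.3]
[46, 0, 22] [0.0, 0.0, -0.3]
[59, 0, 30] [0.0, 0.0, -0.3]
[72, 0, 39] [0.0, 0.0, -0.3]
[80, 0, 48] [0.0, 0.0, -0.3]
[85, 0, 58] [0.0, 0.0, -0.3]
[89, 0, 68] [0.0, 0.0, -0.3]
[92, 0, 79] [0.0, 0.0, -0.3]
```

View pics/m3.png

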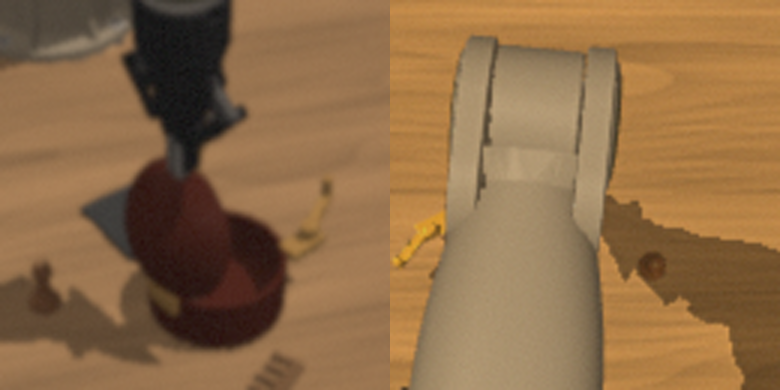

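The lid follows the fingertip at about 1.4 N, and the box (seen at the left) hasn't moved.

move_arm --hand '[0, 0, 0, 0, 0, 0, 0, 0]' --delta_pos '[[5, 0, 1], [10, 0, 3], [15, 0, 5], [20, 0, 8], [26, 0, 12], [32, 0, 15], [39, 0, 19], [46, 0, 22]]' --rotation '[[0, 0, 0], [0, 0, 0], [0, 0, 0], [0, 0, 0], [0, 0, 0], [0, 0, 0], [0, 0, 0], [0, 0, 0]]'

```text
t: 4.4
ee_pos: [0.5358, 0.0676, 0.1424]
ee_rot: [-0.0, 0.522, 0.853, -0.0]
force: [0.1, -1.0, 1.0]
gripper_width: -0.0002
grasp_force: 0.5
```

move_arm --hand '[0, 0, 0, 0, 0, 0, 0, 0]' --delta_pos '[[7, 0, 4], [13, 0, 8], [20, 0, 12], [26, 0, 17], [30, 0, 22], [34, 0, 26], [37, 0, 31], [39, 0, 36]]' --rotation '[[0, 0, 0], [0, 0, 0], [0, 0, 0], [0, 0, 0], [0, 0, 0], [0, 0, 0], [0, 0, 0], [0, 0, 0]]'

```text
t: 5.2
ee_pos: [0.5184, 0.1023, 0.1066]
ee_rot: [-0.0, 0.522, 0.853, 0.0]
force: [-0.0, -0.6, 0.4]
gripper_width: 0.0001
grasp_force: 0.4
```

```bash
python3 - <<'E'
from lid import *
p=np.load("p.npy"); yaw=p[2]+np.pi
rows([(w(p,tip(t))[0],yaw) for t in np.arange(.2,-.06,-.05)])
f=lambda i,s:cv2.resize(i,None,fx=s,fy=s,interpolation=cv2.INTER_CUBIC)
a=robot.camera("scene")[125:255,205:335]; b=robot.camera("top")[115:245,200:330]
cv2.imwrite("pics/m4.png",np.hstack([f(a,3),f(b,3)]))
E
```

```text
t 5.2 pos [0.5184 0.1023 0.1066] F [-0.  -0.6  0.4]
[0, 0, -1] [-0.0, -0.0, -0.3]
[2, 0, 5] [-0.0, -0.0, -0.3]
[4, 0, 10] [-0.0, -0.0, -0.3]
[5, 0, 15] [-0.0, -0.0, -0.3]
[7, 0, 21] [-0.0, -0.0, -0.3]
[8, 0, 26] [-0.0, -0.0, -0.3]
```

View pics/m4.png

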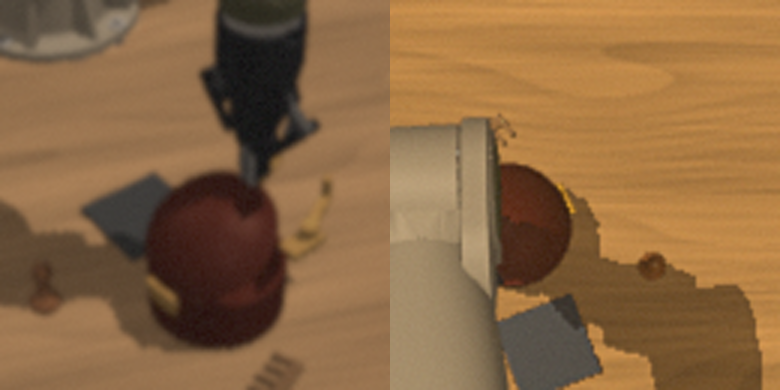

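The lid is nearly shut, with a gap of about 0.2 rad still showing at the front. I'll press the rest of the way slowly.

move_arm --hand '[0, 0, 0, 0, 0, 0, 0]' --delta_pos '[[1, 0, 3], [2, 0, 6], [3, 0, 9], [4, 0, 12], [5, 0, 15], [6, 0, 18], [6, 0, 19]]' --rotation '[[0, 0, 0], [0, 0, 0], [0, 0, 0], [0, 0, 0], [0, 0, 0], [0, 0, 0], [0, 0, 0]]'

```text
t: 6.0
ee_pos: [0.5144, 0.1101, 0.0879]
ee_rot: [-0.002, 0.521, 0.853, 0.002]
force: [-4.7, 10.7, 5.6]
gripper_width: 0.0003
grasp_force: 5.0
```

move_arm --hand '[0, 0]' --delta_pos '[[0, 0, 1], [0, 0, 1]]' --rotation '[[0, 0, 0], [0, 0, 0]]'

```text
t: 6.2
ee_pos: [0.5144, 0.11, 0.087]
ee_rot: [-0.002, 0.521, 0.853, 0.002]
force: [-4.5, 8.7, 6.1]
gripper_width: -0.0001
grasp_force: 4.5
```

The force jumped to about 12 N, so the lid is against its stop. I'll lift straight off and look.

move_arm --hand '[0, 0, 0, 0, 0, 0, 0, 0]' --delta_pos '[[0, 0, -4], [0, 0, -20], [0, 0, -50], [0, 0, -90], [-30, 30, -120], [-60, 70, -130], [-90, 110, -130], [-110, 150, -130]]' --rotation '[[0, 0, 0], [0, 0, 0], [0, 0, 0], [0, 0, 0], [0, 0, 0], [0, 0, 0], [0, 0, 0], [0, 0, 0]]'

```text
t: 7.0
ee_pos: [0.7021, 0.0755, 0.2181]
ee_rot: [0.002, 0.523, 0.852, 0.0]
force: [1.5, 0.6, 0.7]
gripper_width: -0.0002
grasp_force: 0.0
```

```bash
python3 - <<'E'
from lid import *
print(robot.sense()["ee_pos"],robot.sense()["force"])
f=lambda i,s:cv2.resize(i,None,fx=s,fy=s,interpolation=cv2.INTER_CUBIC)
a=robot.camera("scene")[175:245,240:330]; b=robot.camera("top")[155:225,190:280]
cv2.imwrite("pics/m5.png",np.vstack([f(a,4),f(b,4)]))
E
```

```text
[0.70211346 0.07549844 0.21812451] [1.49004922 0.55502325 0.71341476]
```

View pics/m5.png

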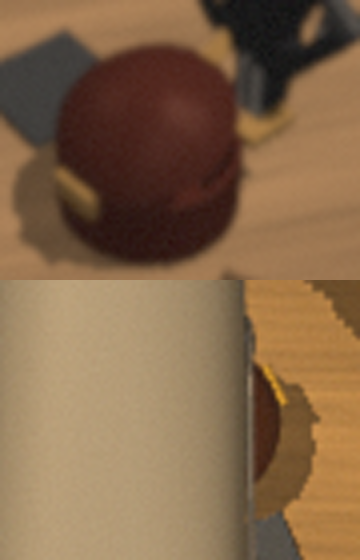

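The top view is blocked by the arm. The scene view shows the lid down with a thin dark line at the front. To be sure it's shut, I'll press once more vertically, closer to the dome's middle, then take the last look with the arm clear.

```bash
python3 - <<'E'
from lid import *
p=np.load("p.npy"); yaw=p[2]+np.pi
rows([(w(p,[-31,0,z])[0],yaw) for z in (130,102,96,94)])
E
```

```text
t 7.1 pos [0.705  0.0756 0.2105] F [-0.3 -0.1 -1.2]
[93, -154, 81] [-0.2, -0.0, -0.4]
[93, -154, 109] [-0.2, -0.0, -0.4]
[93, -154, 115] [-0.2, -0.0, -0.4]
[93, -154, 117] [-0.2, -0.0, -0.4]
```

move_arm --hand '[0, 0, 0, 0, 0, 0, 0, 0]' --delta_pos '[[23, -38, 10], [46, -76, 20], [70, -115, 40], [93, -154, 65], [93, -154, 85], [93, -154, 100], [93, -154, 107], [93, -154, 109]]' --rotation '[[0, 0, 0], [0, 0, 0], [0, 0, 0], [0, 0, 0], [0, 0, 0], [0, 0, 0], [0, 0, 0], [0, 0, 0]]'

```text
t: 7.9
ee_pos: [0.5195, 0.0901, 0.1075]
ee_rot: [-0.0, 0.522, 0.853, -0.0]
force: [0.2, -0.4, 0.4]
gripper_width: 0.0003
grasp_force: 0.0
```

move_arm --hand '[0, 0, 0, 0]' --delta_pos '[[0, 0, 2], [0, 0, 4], [0, 0, 5], [0, 0, 6]]' --rotation '[[0, 0, 0], [0, 0, 0], [0, 0, 0], [0, 0, 0]]'

```text
t: 8.3
ee_pos: [0.5204, 0.0903, 0.1022]
ee_rot: [0.0, 0.522, 0.853, 0.0]
force: [-0.5, -0.6, 1.0]
gripper_width: 0.0001
grasp_force: 0.0
```

move_arm --hand '[0, 0, 0, 0]' --delta_pos '[[0, 0, 1], [0, 0, 2], [0, 0, 3], [0, 0, 4]]' --rotation '[[0, 0, 0], [0, 0, 0], [0, 0, 0], [0, 0, 0]]'

```text
t: 8.7
ee_pos: [0.52, 0.0903, 0.0979]
ee_rot: [0.0, 0.522, 0.853, -0.0]
force: [0.1, 0.0, -0.1]
gripper_width: -0.0001
grasp_force: 0.0
```

move_arm --hand '[0, 0]' --delta_pos '[[0, 0, 1], [0, 0, 2]]' --rotation '[[0, 0, 0], [0, 0, 0]]'

```text
t: 8.9
ee_pos: [0.52, 0.0903, 0.0959]
ee_rot: [0.0, 0.522, 0.853, -0.0]
force: [0.2, -0.4, 0.2]
gripper_width: -0.0
grasp_force: 0.0
```

move_arm --hand '[0, 0]' --delta_pos '[[0, 0, 1], [0, 0, 2]]' --rotation '[[0, 0, 0], [0, 0, 0]]'

```text
t: 9.1
ee_pos: [0.52, 0.0903, 0.0939]
ee_rot: [0.0, 0.522, 0.853, -0.0]
force: [0.2, 0.1, 0.2]
gripper_width: -0.0001
grasp_force: 0.0
```

move_arm --hand '[0, 0]' --delta_pos '[[0, 0, 1], [0, 0, 1]]' --rotation '[[0, 0, 0], [0, 0, 0]]'

```text
t: 9.3
ee_pos: [0.5199, 0.0906, 0.0929]
ee_rot: [-0.0, 0.522, 0.853, 0.0]
force: [-0.5, 1.3, 1.0]
gripper_width: 0.0005
grasp_force: 0.5
```

move_arm --hand '[0, 0]' --delta_pos '[[0, 0, 1], [0, 0, 1]]' --rotation '[[0, 0, 0], [0, 0, 0]]'

```text
t: 9.5
ee_pos: [0.5198, 0.0908, 0.092]
ee_rot: [-0.0, 0.522, 0.853, 0.0]
force: [-1.4, 3.6, 3.1]
gripper_width: 0.0002
grasp_force: 1.5
```

move_arm --hand '[0, 0, 0, 0, 0, 0, 0, 0]' --delta_pos '[[0, 0, -10], [0, 0, -40], [-10, -20, -80], [-40, -50, -120], [-75, -80, -130], [-110, -110, -130], [-145, -140, -130], [-180, -170, -130]]' --rotation '[[0, 0, 0], [0, 0, 0], [0, 0, 0], [0, 0, 0], [0, 0, 0], [0, 0, 0], [0, 0, 0], [0, 0, 0]]'

```text
t: 10.3
ee_pos: [0.45, -0.1497, 0.2232]
ee_rot: [0.001, 0.522, 0.853, -0.0]
force: [1.3, -0.8, -0.5]
gripper_width: 0.0001
grasp_force: 0.0
```

```bash
python3 - <<'E'
from lid import *
s=robot.sense(); print(s["ee_pos"],s["q"].round(2))
a=robot.camera("scene"); b=robot.camera("top"); cv2.imwrite("pics/s6.png",a);cv2.imwrite("pics/t6.png",b)
f=lambda i,s:cv2.resize(i,None,fx=s,fy=s,interpolation=cv2.INTER_CUBIC)
cv2.imwrite("pics/m6.png",np.hstack([f(a[175:255,255:325],5.5),f(b[155:235,200:270],5.5)]))
E
```

```text
[ 0.44995643 -0.14972074  0.22324338] [-0.49  0.11 -0.17  1.29 -0.    0.61]
```

View pics/m6.png

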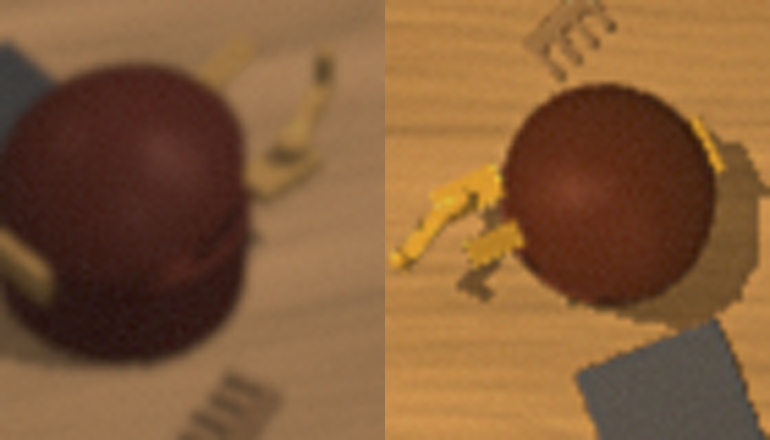

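The lid looks down on the rim. The tongue shows in the top view at (470,252) in the crop, and the catch is still swung out with its peg at (400,262). I'll refit with θ free, using the tongue tip in both views.

```bash
cat > fit2.py <<'E'
from h import *
from scipy.optimize import least_squares
T=lambda u,v:np.array([(u-385)/5.5+200,v/5.5+155])-.4; S=lambda u,v:np.array([u/5.5+255,v/5.5+175])-.4
def res(p,full=False):
    th,ca=p[3:]; r=[]
    def add(n,B,px): r.append(proj(n,w(p,B))[0]-px)
    add("top",[0,0,63],T(609.5,194)); add("top",peg(ca),T(400,260)); add("top",[-82,38,78],T(450,197))
    add("top",lidpt(th,161,0,2),T(470,253))
    add("scene",peg(ca),S(322,62)); add("scene",[-82,38,78],S(288,148)); add("scene",lidpt(th,161,0,2),S(240,46))
    return np.array(r) if full else np.ravel(r)
f=least_squares(res,[.539,.0615,-1.09,0,1.1],loss="soft_l1")
print(f.x.round(4)); print(res(f.x,True).round(1).tolist())
J=np.linalg.inv(f.jac.T@f.jac); print("sd/px",np.sqrt(np.diag(J)).round(4)); np.save("p2.npy",f.x)
# crop bounds: tongue tip prediction in scene for th=0,.05,.1
for t in(0,.05,.1): print(t,proj("scene",w(f.x,lidpt(t,161,0,2)))[0].round(1),S(240,46).round(1))
n=[np.cos(.65),-np.sin(.65)]  # face normal in box frame
yaw=f.x[2]-.65+np.pi
P=lambda a,g:w(f.x,[peg(a)[0]-(16+g)*n[0],peg(a)[1]-(16+g)*n[1],84])[0]
ca=f.x[4]; print("yaw",yaw, "start",P(ca,25))
up=P(ca,25).copy(); up[2]=.2
rows([(up,yaw),(P(ca,25),yaw),(P(ca,0),yaw)])
E
python3 fit2.py
```

```text
[ 0.5376  0.0605 -1.1077  0.3038  1.1259]
[[0.4, -0.1], [0.5, -0.5], [1.2, -0.3], [0.6, 0.1], [0.3, -1.6], [0.6, -2.0], [1.3, -0.1]]
sd/px [0.0031 0.0019 0.0411 0.0284 0.0791]
0 [300.7 194.4] [298.2 183. ]
0.05 [300.7 192.3] [298.2 183. ]
0.1 [300.7 190.4] [298.2 183. ]
yaw 1.3838686999133158 start [0.50556871 0.22001559 0.084     ]
t 10.4 pos [ 0.4496 -0.1528  0.2227] F [-0.8  1.4 -0.5]
[308, 217, 21] [0.0, 0.2, 37.3]
[309, 217, 137] [0.0, 0.2, 37.3]
[289, 202, 138] [0.0, 0.2, 37.3]
```

The refit gives a lid angle of 0.3 rad, which contradicts the touch heights. I'll check it by matching silhouettes of the box and dome model in both views.

```bash
cat > sil.py <<'E'
from h import *
from scipy.optimize import minimize
import sys
ph=np.linspace(0,2*np.pi,49)[:-1]; c,s=np.cos(ph),np.sin(ph)
def render(n,p):
    m=np.zeros((384*4,512*4),np.uint8); th=p[3]
    cyl=[[65*a,65*b,z] for z in(0,62) for a,b in zip(c,s)]
    cap=[lidpt(th,67+r*a,r*b,np.sqrt(78**2-r*r)-42) for r in(65,60,50,38,25,12,.1) for a,b in zip(c,s)]
    for pts in(cyl,cap):
        h=cv2.convexHull((proj(n,w(p,pts))*4+1.5).round().astype(np.int32)); cv2.fillConvexPoly(m,h,255)
    return cv2.resize(m,(512,384),interpolation=cv2.INTER_AREA)/255.
def mask(img):
    i=cv2.GaussianBlur(img.astype(np.float32),(3,3),0)
    m=((i[...,2]/(i[...,1]+1))>1.65).astype(np.uint8)
    k=np.zeros_like(m); k[165:245,200:320]=1; m*=k
    n,l,st,_=cv2.connectedComponentsWithStats(m); return (l==1+np.argmax(st[1:,4])).astype(float)
if __name__=="__main__":
    M={"scene":mask(cv2.imread(sys.argv[1])),"top":mask(cv2.imread(sys.argv[2]))}
    p0=np.load("p.npy")
    cost=lambda q,th:sum(np.abs(render(n,[q[0],q[1],p0[2],th])-M[n]).sum() for n in M)
    for th in (0,.05,.1,.2,.3,.4):
        r=minimize(cost,p0[:2],args=(th,),method="Nelder-Mead",options=dict(initial_simplex=[p0[:2],p0[:2]+[.006,0],p0[:2]+[0,.006]],maxiter=40))
        print(th,r.x.round(4),round(r.fun))
    print([int(m.sum()) for m in M.values()])
E
python3 sil.py pics/s6.png pics/t6.png
```

```text
0 [0.5291 0.0655] 626
0.05 [0.531  0.0655] 583
0.1 [0.5315 0.0646] 545
0.2 [0.5344 0.0642] 511
0.3 [0.534  0.0648] 608
0.4 [0.5325 0.0652] 703
[1817, 1165]
```

Both fits put the lid at 0.2–0.3 rad, so it came back up when I lifted off; the side force on the dome's slope suggests drag. The tongue is flat when shut, so pressing straight down on it gives no side force. I'll do that next.

```bash
python3 - <<'E'
from h import *
p=np.array([.537,.0625,-1.10,.25,1.126]); np.save("p3.npy",p); yaw=p[2]+np.pi
rows([(w(p,[-83,0,z])[0],yaw) for z in (220,130,100,80,67)])
E
```

```text
t 10.4 pos [ 0.4496 -0.1528  0.2227] F [-0.8  1.4 -0.5]
[236, 174, 2] [-0.1, 0.2, -0.4]
[237, 174, 92] [-0.1, 0.2, -0.4]
[237, 174, 122] [-0.1, 0.2, -0.4]
[237, 174, 142] [-0.1, 0.2, -0.4]
[237, 174, 155] [-0.1, 0.2, -0.4]
```

move_arm --hand '[0, 0, 0, 0, 0, 0, 0, 0]' --delta_pos '[[34, 25, 0], [68, 50, 0], [102, 75, 0], [136, 100, 0], [170, 125, 0], [204, 150, 20], [237, 174, 40], [237, 174, 60]]' --rotation '[[0, 0, 0], [0, 0, 0], [0, 0, 0], [0, 0, 0], [0, 0, 0], [0, 0, 0], [0, 0, 0], [0, 0, 0]]'

```text
t: 11.2
ee_pos: [0.4984, 0.1476, 0.1619]
ee_rot: [0.001, 0.52, 0.854, 0.001]
force: [0.2, -0.3, 0.5]
gripper_width: 0.0001
grasp_force: 0.0
```

move_arm --hand '[0, 0]' --delta_pos '[[0, 0, 0], [0, 0, 0]]' --rotation '[[0, 0, 0], [0, 0, 0]]'

```text
t: 11.4
ee_pos: [0.4974, 0.143, 0.1624]
ee_rot: [-0.0, 0.522, 0.853, -0.0]
force: [-0.5, 0.1, 0.6]
gripper_width: 0.0002
grasp_force: 0.0
```

```bash
python3 - <<'E'
from h import *
p=np.load("p3.npy"); yaw=p[2]+np.pi
rows([(w(p,[-83,0,z])[0],yaw) for z in (130,100,67)])
E
```

```text
t 11.4 pos [0.4974 0.143  0.1624] F [-0.5  0.1  0.6]
[-7, -1, 32] [-0.0, 0.0, 0.1]
[-7, -1, 62] [-0.0, 0.0, 0.1]
[-7, -1, 95] [-0.0, 0.0, 0.1]
```

move_arm --hand '[0, 0, 0, 0, 0, 0, 0, 0]' --delta_pos '[[-5, -1, 15], [-6, -1, 30], [-6, -1, 40], [-6, -1, 48], [-6, -1, 55], [-6, -1, 62], [-6, -1, 68], [-6, -1, 74]]' --rotation '[[0, 0, 0], [0, 0, 0], [0, 0, 0], [0, 0, 0], [0, 0, 0], [0, 0, 0], [0, 0, 0], [0, 0, 0]]'

```text
t: 12.2
ee_pos: [0.4996, 0.1371, 0.0877]
ee_rot: [0.0, 0.522, 0.853, 0.0]
force: [-0.3, 0.6, 1.0]
gripper_width: -0.0003
grasp_force: 0.4
```

move_arm --hand '[0, 0, 0, 0, 0, 0]' --delta_pos '[[0, 0, 4], [0, 0, 8], [0, 0, 11], [0, 0, 14], [0, 0, 16], [0, 0, 18]]' --rotation '[[0, 0, 0], [0, 0, 0], [0, 0, 0], [0, 0, 0], [0, 0, 0], [0, 0, 0]]'

```text
t: 12.8
ee_pos: [0.4996, 0.137, 0.0699]
ee_rot: [0.0, 0.522, 0.853, -0.0]
force: [-0.6, 0.4, 0.5]
gripper_width: -0.0001
grasp_force: 0.2
```

The tongue is following down under about 1 N.

move_arm --hand '[0, 0, 0, 0]' --delta_pos '[[0, 0, 1], [0, 0, 2], [0, 0, 3], [0, 0, 4]]' --rotation '[[0, 0, 0], [0, 0, 0], [0, 0, 0], [0, 0, 0]]'

```text
t: 13.2
ee_pos: [0.4996, 0.1371, 0.066]
ee_rot: [0.0, 0.522, 0.853, 0.0]
force: [-0.1, 0.8, 0.5]
gripper_width: 0.0
grasp_force: 0.2
```

move_arm --hand '[0, 0]' --delta_pos '[[0, 0, 1], [0, 0, 1]]' --rotation '[[0, 0, 0], [0, 0, 0]]'

```text
t: 13.4
ee_pos: [0.4995, 0.137, 0.0648]
ee_rot: [0.0, 0.522, 0.853, -0.0]
force: [-0.1, -0.5, -0.5]
gripper_width: 0.0001
grasp_force: 0.0
```

move_arm --hand '[0, 0]' --delta_pos '[[0, 0, 1], [0, 0, 1]]' --rotation '[[0, 0, 0], [0, 0, 0]]'

```text
t: 13.6
ee_pos: [0.4995, 0.137, 0.0639]
ee_rot: [0.0, 0.522, 0.853, -0.0]
force: [0.3, -0.8, -1.2]
gripper_width: -0.0003
grasp_force: 0.0
```

move_arm --hand '[0, 0]' --delta_pos '[[0, 0, 1], [0, 0, 1]]' --rotation '[[0, 0, 0], [0, 0, 0]]'

```text
t: 13.8
ee_pos: [0.4995, 0.1371, 0.0629]
ee_rot: [0.0, 0.522, 0.853, -0.0]
force: [0.6, -0.2, -0.7]
gripper_width: 0.0003
grasp_force: 0.0
```

```bash
python3 - <<'E'
from h import *
cv2.imwrite("pics/s7.png",robot.camera("scene"))
for f in("pics/s6.png","pics/s7.png"):
    i=cv2.imread(f).astype(int)[176:226,262:322]; b,g,r=i[...,0],i[...,1],i[...,2]
    red=(r>1.65*(g+1)); yel=(r>2.2*b)&~red&(r>60); dark=(r<45)
    print(f); 
    for y in range(0,50): print("".join("R" if red[y,x] else "Y" if yel[y,x] else "#" if dark[y,x] else "." for x in range(60)))
E
```

```text
pics/s6.png
............................................................
............................................................
............................................................
............................................................
............................................................
............................................................
...................................YY.......................
..................................YYYYY.....................
.................................YYYYYY............YY.......
................................YYYYYYY............YY.......
...............................YYYYYY..............YY.......
............Y.YYYYYYRY.Y......YYYYYY................Y.......
.........YRRRRRRRRRRRRRR.....YYYYYY................YY.......
......YYRRRRRRRRRRRRRRRRRRRYYYYYYY.................Y........
....YRRRRRRRRRRRRRRRRRRRRRRRRYYYY.................YYY.......
....RRRRRRRRRRRRRRRRRRRRRRRRRRYYY.................YYY.......
..RRRRRRRRRRRRRRRRRRRRRRRRRRRRRRY................YYYY.......
.RRRRRRRRRRRRRRRRRRRRRRRRRRRRRRRRY..............YYY
[... 4323 characters left out ...]
RRRRRRR......................
RRRRRRRRRRRRRRRRRRRRRRRRRRRRRRRRRRRRRR......................
RRRRRRRRRRRRRRRRRRRRRRRRRRRRRRRRRRRRRR......................
RRRRRRRRRRRRRRRRRRRRRRRRRRRRRRRRRRRRRR......................
RRRRRRRRRRRRRRRRRRRRRRRRRRRRRRRRRRRRR.......................
RRRRRRRRRRRRRRRRRRRRRRRRRRRRRRRRRRRRR.......................
RRRRRRRRRRRRRRRRRRRRRRRRRRRRRRRRRRRRR.......................
YRRRRRRRRRRRRRRRRRRRRRRRRRRRRRRRRRRRR.......................
YYRRRRRRRRRRRRRRRRRRRRRRRRRRRRRRRRRRR.......................
YYYRRRRRRRRRRRRRRRRRRRRRRRRRRRRRRRRRY.......................
YYYYRRRRRRRRRRRRRRRRRRRRRRRRRRRRRRRR........................
YYY.RRRRRRRRRRRRRRRRRRRRRRRRRRRRRRRRY.......................
```

The brass tongue and dome top have moved down about 5 px since the last picture. I'll check where the fingertip is relative to the tongue.

```bash
python3 - <<'E'
from h import *
s=robot.sense(); print(s["ee_pos"],s["force"].round(1))
print("tcp px",(proj("scene",s["ee_pos"])[0]-[262,176]).round(1))
for nm in("p","p2","p3"):
    p=np.load(nm+".npy"); c,sn=np.cos(p[2]),np.sin(p[2]); d=(s["ee_pos"]-[p[0],p[1],0])[:2]*1000
    print(nm,"tcp in box",np.round([c*d[0]+sn*d[1],-sn*d[0]+c*d[1]],1))
    for th in(0,.05,.1,.2): print("  th",th,"tongue tip corners",(proj("scene",w(p,[lidpt(th,161,y,2) for y in(8,-8)]))-[262,176]).round(1).tolist(),"apex",(proj("scene",w(p,lidpt(th,67,0,36)))[0]-[262,176]).round(1))
i=cv2.imread("pics/s7.png").astype(int)[184:204,288:312]
print("\n".join(" ".join("%3d/%-3d"%(v[2],v[0]) for v in r[4:18]) for r in i[:14]))
E
```

```text
[0.49947591 0.13705052 0.0628786 ] [ 0.  -0.2 -1.2]
tcp px [36.6 20. ]
p tcp in box [-85.3  -0.6]
  th 0 tongue tip corners [[40.9, 19.8], [36.9, 17.0]] apex [15.  25.1]
  th 0.05 tongue tip corners [[41.0, 17.8], [36.9, 15.0]] apex [14.5 24.5]
  th 0.1 tongue tip corners [[41.0, 15.8], [36.9, 13.0]] apex [14. 24.]
  th 0.2 tongue tip corners [[40.6, 12.0], [36.5, 9.2]] apex [12.7 23.1]
p2 tcp in box [-85.6   0.1]
  th 0 tongue tip corners [[40.7, 19.8], [36.7, 17.0]] apex [14.5 24.8]
  th 0.05 tongue tip corners [[40.7, 17.8], [36.7, 14.9]] apex [14.  24.2]
  th 0.1 tongue tip corners [[40.7, 15.8], [36.7, 12.9]] apex [13.4 23.7]
  th 0.2 tongue tip corners [[40.4, 12.0], [36.3, 9.1]] apex [12.2 22.8]
p3 tcp in box [-83.5   0.4]
  th 0 tongue tip corners [[41.1, 19.4], [37.1, 16.6]] apex [15.1 24.5]
  th 0.05 tongue tip corners [[41.2, 17.4], [37.2, 14.6]] apex [14.6 23.9]
  th 0.1 tongue tip corners [[41.2, 15.4], [37.1, 12.6]] apex [14.1 23.4]
  th 0.2 tongue tip corners [[40.8, 11.5], [36.7, 8.8]] apex [12.9 22.5]
142/74  129/68   96/59   68/54   56/50   58/51   61/55   50/44   3
[... 800 characters left out ...]
9/71  156/80  162/84  162/83 
127/63  118/57  108/51  101/45   97/47   94/47   96/52  102/54  117/61  136/70  152/78  159/82  159/82  161/83 
101/48   99/45   98/42   99/43   99/44  105/51  115/58  128/66  140/71  151/79  156/80  159/82  159/83  159/83 
 80/36   84/37   92/40   96/41  104/47  119/58  134/69  148/76  153/80  158/83  157/80  158/83  158/81  157/81 
 66/25   69/25   78/33   92/45  109/52  133/67  147/76  154/80  157/80  156/81  156/81  157/82  156/82  153/79 
 66/24   62/27   63/26   79/36  108/55  133/68  150/78  153/80  153/78  154/80  153/80  151/78  153/79  150/77 
 69/27   63/23   55/22   64/30   90/45  123/64  143/74  151/79  150/78  151/78  151/80  150/78  151/78  151/75
```

The fingertip appears higher than the given TCP, so the lid probably hasn't reached its stop yet; closing it only takes about 0.4 N, which is within the noise. I'll keep going down in small steps until the force rises clearly.

move_arm --hand '[0, 0, 0]' --delta_pos '[[0, 0, 1], [0, 0, 2], [0, 0, 2]]' --rotation '[[0, 0, 0], [0, 0, 0], [0, 0, 0]]'

```text
t: 14.15
ee_pos: [0.4994, 0.137, 0.0608]
ee_rot: [-0.0, 0.522, 0.853, -0.0]
force: [-0.6, -0.1, 0.3]
gripper_width: -0.0
grasp_force: 0.0
```

```bash
cat > scan.py <<'E'
from sil import *
n=sys.argv[1]; im=robot.camera("scene"); cv2.imwrite(n,im)
for f in("pics/s6.png",n):
    M=mask(cv2.imread(f)); M[:,299:]=0
    g=[]
    for th in np.arange(-.1,.45,.05):
        R=render("scene",[*np.load("p2.npy")[:3],th]); R[:,299:]=0; g.append(int(np.abs(R-M)[:200].sum()))
    print(f,g)
b=im.astype(int)[184:204,284:306]; print("\n".join("".join("R" if v[2]>1.65*(v[1]+1) else "Y" if v[2]>2.2*v[0] else "#" if v[2]<72 else "." for v in r) for r in b))
s=robot.sense(); print(s["ee_pos"],s["force"].round(1))
E
python3 scan.py pics/s8.png
```

```text
pics/s6.png [240, 240, 212, 167, 120, 75, 36, 28, 74, 117, 161]
pics/s8.png [77, 77, 50, 16, 42, 91, 141, 189, 237, 280, 324]
...........##########.
...........#########..
............########..
............########..
............#######...
............#######...
............######....
......................
......................
RY#......YYYY.........
RRRRR#..YYYYY.........
RRRRRRRRYYY...........
RRRRRRRRRRY...........
RRRRRRRRRRY...........
RRRRRRRRRRRY..........
RRRRRRRRRRRR#.........
RRRRRRRRRRRRR.........
RRRRRRRRRRRRR#.......Y
RRRRRRRRRRRRRRY......Y
RRRRRRRRRRRRRRR.....Y.
[0.49947703 0.13702832 0.06085721] [ 0.3 -1.3  0.2]
```

The silhouettes give 0.22 rad before this press and about 0.05 rad now. I'll continue.

move_arm --hand '[0, 0, 0, 0]' --delta_pos '[[0, 0, 1], [0, 0, 2], [0, 0, 3], [0, 0, 3]]' --rotation '[[0, 0, 0], [0, 0, 0], [0, 0, 0], [0, 0, 0]]'

```text
t: 14.6
ee_pos: [0.4995, 0.1371, 0.0578]
ee_rot: [-0.0, 0.522, 0.853, -0.0]
force: [0.8, -0.8, -0.8]
gripper_width: 0.0001
grasp_force: 0.0
```

```bash
python3 scan.py pics/s9.png
```

```text
pics/s6.png [240, 240, 212, 167, 120, 75, 36, 28, 74, 117, 161]
pics/s9.png [60, 60, 34, 19, 59, 108, 158, 206, 254, 297, 341]
...........##########.
...........#########..
...........#########..
............########..
............########..
............#######...
............#######...
.............####.....
......................
#Y....................
RRRR......YYY.........
RRRRRRYYYYYY..........
RRRRRRRRRYY...........
RRRRRRRRRRY...........
RRRRRRRRRRR#..........
RRRRRRRRRRRR#.........
RRRRRRRRRRRR#.........
RRRRRRRRRRRRR#........
RRRRRRRRRRRRRR.......Y
RRRRRRRRRRRRRRR....YYY
[0.49948031 0.13701423 0.05783139] [-0.3 -0.2 -0. ]
```

move_arm --hand '[0, 0, 0]' --delta_pos '[[0, 0, 1], [0, 0, 2], [0, 0, 3]]' --rotation '[[0, 0, 0], [0, 0, 0], [0, 0, 0]]'

```text
t: 14.95
ee_pos: [0.4996, 0.1371, 0.0549]
ee_rot: [0.0, 0.522, 0.853, 0.0]
force: [0.5, 0.6, 0.0]
gripper_width: 0.0001
grasp_force: 0.2
```

move_arm --hand '[0, 0]' --delta_pos '[[0, 0, 1], [0, 0, 2]]' --rotation '[[0, 0, 0], [0, 0, 0]]'

```text
t: 15.15
ee_pos: [0.4995, 0.1371, 0.0529]
ee_rot: [0.0, 0.522, 0.853, -0.0]
force: [-0.7, 0.0, 0.8]
gripper_width: -0.0001
grasp_force: 0.2
```

```bash
python3 scan.py pics/s10.png
```

```text
pics/s6.png [240, 240, 212, 167, 120, 75, 36, 28, 74, 117, 161]
pics/s10.png [33, 33, 18, 42, 89, 138, 188, 236, 284, 327, 371]
...........###########
...........###########
...........##########.
...........#########..
...........#########..
............########..
............#######...
............#######...
............######....
..............##......
RY.........Y..........
RRRR#...YYYY..........
RRRRRRYYYYYY..........
RRRRRRRRRYYY..........
RRRRRRRRRRYY..........
RRRRRRRRRRR#..........
RRRRRRRRRRRR#.........
RRRRRRRRRRRRY........Y
RRRRRRRRRRRRRY.......Y
RRRRRRRRRRRRRR.......Y
[0.49944891 0.13706105 0.0527125 ] [ 0.2  0.9 -0.1]
```

move_arm --hand '[0, 0]' --delta_pos '[[0, 0, 1], [0, 0, 2]]' --rotation '[[0, 0, 0], [0, 0, 0]]'

```text
t: 15.4
ee_pos: [0.4996, 0.1371, 0.0509]
ee_rot: [0.0, 0.522, 0.853, -0.0]
force: [-0.9, 0.4, 0.6]
gripper_width: -0.0001
grasp_force: 0.2
```

move_arm --hand '[0, 0]' --delta_pos '[[0, 0, 1], [0, 0, 1]]' --rotation '[[0, 0, 0], [0, 0, 0]]'

```text
t: 15.6
ee_pos: [0.4995, 0.137, 0.0498]
ee_rot: [-0.0, 0.522, 0.853, -0.0]
force: [-0.1, -1.0, 0.2]
gripper_width: -0.0001
grasp_force: 0.0
```

```bash
python3 scan.py pics/s11.png
```

```text
pics/s6.png [240, 240, 212, 167, 120, 75, 36, 28, 74, 117, 161]
pics/s11.png [21, 21, 14, 54, 101, 150, 200, 248, 296, 339, 383]
...........###########
...........###########
...........###########
...........##########.
...........#########..
...........#########..
............#######...
............#######...
............#######...
............#####.....
Y.....................
RRRY......Y...........
RRRRRY..YY.YY.........
RRRRRRRRYYYY..........
RRRRRRRRRRYY..........
RRRRRRRRRRY...........
RRRRRRRRRRRY..........
RRRRRRRRRRRRY........Y
RRRRRRRRRRRRR.........
RRRRRRRRRRRRR#......YY
[0.49948815 0.1369975  0.04985937] [-0.6  0.3  0.7]
```

move_arm --hand '[0, 0]' --delta_pos '[[0, 0, 1], [0, 0, 2]]' --rotation '[[0, 0, 0], [0, 0, 0]]'

```text
t: 15.85
ee_pos: [0.4995, 0.1371, 0.0479]
ee_rot: [0.0, 0.522, 0.853, -0.0]
force: [-0.1, 0.9, 1.1]
gripper_width: -0.0003
grasp_force: 0.2
```

move_arm --hand '[0, 0]' --delta_pos '[[0, 0, 1], [0, 0, 1]]' --rotation '[[0, 0, 0], [0, 0, 0]]'

```text
t: 16.05
ee_pos: [0.4995, 0.137, 0.0468]
ee_rot: [-0.0, 0.522, 0.853, -0.0]
force: [0.2, 0.1, -0.3]
gripper_width: -0.0002
grasp_force: 0.0
```

```bash
python3 scan.py pics/s12.png
```

```text
pics/s6.png [240, 240, 212, 167, 120, 75, 36, 28, 74, 117, 161]
pics/s12.png [13, 13, 33, 77, 124, 173, 223, 271, 319, 362, 406]
...........###########
...........###########
...........###########
...........##########.
...........#########..
...........#########..
...........#########..
............#######...
............#######...
............######....
..............###.....
R#....................
RRRR..................
RRRRRRR.YYYY..........
RRRRRRRRYYY...........
RRRRRRRRRR#Y..........
RRRRRRRRRRR#..........
RRRRRRRRRRRR..........
RRRRRRRRRRRRY.........
RRRRRRRRRRRRR#.......Y
[0.49948407 0.13702279 0.04685398] [ 0.6 -0.7 -0.1]
```

move_arm --hand '[0, 0]' --delta_pos '[[0, 0, 1], [0, 0, 2]]' --rotation '[[0, 0, 0], [0, 0, 0]]'

```text
t: 16.3
ee_pos: [0.4996, 0.1371, 0.0449]
ee_rot: [0.0, 0.522, 0.853, 0.0]
force: [-0.2, 0.2, 0.6]
gripper_width: -0.0001
grasp_force: 0.2
```

move_arm --hand '[0, 0]' --delta_pos '[[0, 0, 1], [0, 0, 1]]' --rotation '[[0, 0, 0], [0, 0, 0]]'

```text
t: 16.5
ee_pos: [0.4995, 0.137, 0.0438]
ee_rot: [-0.0, 0.522, 0.853, -0.0]
force: [-0.7, -0.1, -0.3]
gripper_width: 0.0001
grasp_force: 0.0
```

move_arm --hand '[0, 0]' --delta_pos '[[0, 0, 1], [0, 0, 1]]' --rotation '[[0, 0, 0], [0, 0, 0]]'

```text
t: 16.7
ee_pos: [0.4995, 0.137, 0.0429]
ee_rot: [0.0, 0.522, 0.853, -0.0]
force: [0.1, 0.4, -0.7]
gripper_width: 0.0001
grasp_force: 0.0
```

```bash
python3 scan.py pics/s13.png; python3 - <<'E'
from h import *
# fingertip check: TCP and points behind it in this scene crop
s=robot.sense()
for b in(0,.01,.02,.03): print(b,(proj("scene",s["ee_pos"]+[0,0,b])[0]-[284,184]).round(1))
E
```

```text
pics/s6.png [240, 240, 212, 167, 120, 75, 36, 28, 74, 117, 161]
pics/s13.png [17, 17, 44, 89, 136, 185, 235, 283, 331, 374, 418]
..........############
...........###########
...........###########
...........###########
...........##########.
...........#########..
...........#########..
...........########...
............#######...
............#######...
............######....
............#####.....
RRR...................
RRRRRY...YYY..........
RRRRRRR.YYYYY.........
RRRRRRRRRYYY..........
RRRRRRRRRR#..........Y
RRRRRRRRRRRY.........Y
RRRRRRRRRRRR..........
RRRRRRRRRRRRY........Y
[0.49948294 0.13702434 0.04287226] [ 0.1  0.2 -0.9]
0 [14.2 17.1]
0.01 [14.4 14.6]
0.02 [14.5 12. ]
0.03 [14.7  9.4]
```

In the picture the fingertip end sits about 20 mm behind the stated TCP, so the real tip is near z = 63 mm and the stop should be close.

move_arm --hand '[0, 0]' --delta_pos '[[0, 0, 1], [0, 0, 1]]' --rotation '[[0, 0, 0], [0, 0, 0]]'

```text
t: 16.95
ee_pos: [0.4995, 0.137, 0.0419]
ee_rot: [0.0, 0.522, 0.853, -0.0]
force: [-0.9, 0.2, -0.4]
gripper_width: 0.0001
grasp_force: 0.0
```

move_arm --hand '[0, 0]' --delta_pos '[[0, 0, 1], [0, 0, 1]]' --rotation '[[0, 0, 0], [0, 0, 0]]'

```text
t: 17.15
ee_pos: [0.4996, 0.1371, 0.0416]
ee_rot: [0.0, 0.522, 0.853, 0.0]
force: [-2.5, -0.5, 6.1]
gripper_width: -0.0001
grasp_force: 2.9
```

move_arm --hand '[0, 0]' --delta_pos '[[0, 0, 1], [0, 0, 1]]' --rotation '[[0, 0, 0], [0, 0, 0]]'

```text
t: 17.35
ee_pos: [0.4997, 0.1371, 0.0415]
ee_rot: [0.0, 0.522, 0.853, 0.0]
force: [-4.0, -0.9, 11.9]
gripper_width: -0.0002
grasp_force: 6.2
```

```bash
python3 scan.py pics/s14.png
```

```text
pics/s6.png [240, 240, 212, 167, 120, 75, 36, 28, 74, 117, 161]
pics/s14.png [24, 24, 52, 97, 144, 193, 243, 291, 339, 382, 426]
..........############
...........###########
...........###########
...........###########
...........###########
...........##########.
...........#########..
...........########...
............#######...
............#######...
............#######...
............######....
R#............##......
RRRRY.....Y...........
RRRRRR..YY.Y..........
RRRRRRRRYYYY..........
RRRRRRRRRRY...........
RRRRRRRRRRR..........Y
RRRRRRRRRRRR.........Y
RRRRRRRRRRRRY.........
[0.49972123 0.13711836 0.04149228] [-4.6 -0.6 12.7]
```

The force is now vertical at about 12 N, so the lid is on its stop. I'll retreat straight up and go to the catch approach.

move_arm --hand '[0, 0, 0, 0, 0, 0, 0]' --delta_pos '[[0, 0, -1], [0, 0, -3], [0, 0, -10], [0, 0, -40], [0, 0, -80], [0, 0, -110], [0, 0, -110]]' --rotation '[[0, 0, 0], [0, 0, 0], [0, 0, 0], [0, 0, 0], [0, 0, 0], [0, 0, 0], [0, 0, 0]]'

```text
t: 18.1
ee_pos: [0.5027, 0.1375, 0.1549]
ee_rot: [0.003, 0.522, 0.853, 0.003]
force: [0.6, -0.4, -0.1]
gripper_width: 0.0001
grasp_force: 0.0
```

```bash
python3 scan.py pics/s15.png; cat > catch.py <<'E'
from h import *
p=np.load("p2.npy"); n=[np.cos(.65),-np.sin(.65)]; yaw=p[2]-.65+np.pi
def P(a,g,z=.061):
    v=w(p,[peg(a)[0]-(16+g)*n[0],peg(a)[1]-(16+g)*n[1],0])[0]; v[2]=z; return v
E
python3 - <<'E'
from catch import *
a=p[4]; print(P(a,25)); rows([(P(a,25,.16),yaw),(P(a,25),yaw),(P(a,0),yaw)])
E
```

```text
pics/s6.png [240, 240, 212, 167, 120, 75, 36, 28, 74, 117, 161]
pics/s15.png [21, 21, 49, 94, 141, 190, 240, 288, 336, 379, 423]
......................
......................
......................
......................
......................
......................
......................
......................
......................
...............YY.....
.............YYYYY....
...........YYYYYYY....
R#........YYYYYYY.....
RRRRRY...YYYYYYY......
RRRRRRRYYYYYYY........
RRRRRRRRYYYYY.........
RRRRRRRRRRYY..........
RRRRRRRRRRRY..........
RRRRRRRRRRRR.........Y
RRRRRRRRRRRRR.......YY
[0.50146912 0.13728872 0.15247541] [ 0.   0.4 -0.9]
[0.50556871 0.22001559 0.061     ]
t 18.15 pos [0.5015 0.1373 0.1525] F [ 0.   0.4 -0.9]
[72, 41, -7] [0.3, 0.0, 37.7]
[72, 41, 92] [0.3, 0.0, 37.7]
[52, 26, 91] [0.3, 0.0, 37.7]
```

The lid stayed shut: the tongue tip is at about (300,194), where the model puts it for 0 rad. Now the catch.

move_arm --hand '[0, 0, 0, 0, 0, 0, 0, 0]' --delta_pos '[[15, 8, -7], [30, 17, -7], [45, 26, -7], [60, 34, -7], [72, 41, -7], [72, 41, 20], [72, 41, 50], [72, 41, 60]]' --rotation '[[0, 0, 7.5], [0, 0, 15], [0, 0, 22.5], [0, 0, 30], [0, 0, 37.7], [0, 0, 37.7], [0, 0, 37.7], [0, 0, 37.7]]'

```text
t: 18.95
ee_pos: [0.5002, 0.2192, 0.0858]
ee_rot: [-0.001, 0.77, 0.638, -0.003]
force: [-2.1, 0.2, 0.2]
gripper_width: -0.0
grasp_force: 0.0
```

move_arm --hand '[0, 0, 0, 0]' --delta_pos '[[0, 0, 15], [0, 0, 28], [0, 0, 32], [0, 0, 32]]' --rotation '[[0, 0, 0], [0, 0, 0], [0, 0, 0], [0, 0, 0]]'

```text
t: 19.35
ee_pos: [0.5028, 0.2196, 0.0574]
ee_rot: [-0.0, 0.77, 0.638, -0.001]
force: [0.3, 0.3, 0.4]
gripper_width: 0.0002
grasp_force: 0.0
```

```bash
python3 - <<'E'
from catch import *
rows([(P(a,0),yaw) for a in (p[4],1.0,.85,.7,.55,.4,.25,.1,0,-.08)])
im=robot.camera("scene"); cv2.imwrite("pics/s16.png",im)
b=im.astype(int)[172:214,290:340]; print("\n".join("".join("R" if v[2]>1.65*(v[1]+1) else "Y" if v[2]>2.2*v[0] else "#" if v[2]<72 else "." for v in r) for r in b))
s=robot.sense(); print((proj("scene",s["ee_pos"]+[0,0,.022])[0]-[290,172]).round(1))
E
```

```text
t 19.35 pos [0.5028 0.2196 0.0574] F [0.3 0.3 0.4]
[-24, 3, -4] [-0.1, 0.0, 0.0]
[-30, 0, -4] [-0.1, 0.0, 0.0]
[-36, -2, -4] [-0.1, 0.0, 0.0]
[-43, -3, -4] [-0.1, 0.0, 0.0]
[-50, -2, -4] [-0.1, 0.0, 0.0]
[-57, -1, -4] [-0.1, 0.0, 0.0]
[-64, 1, -4] [-0.1, 0.0, 0.0]
[-70, 4, -4] [-0.1, 0.0, 0.0]
[-74, 7, -4] [-0.1, 0.0, 0.0]
[-77, 9, -4] [-0.1, 0.0, 0.0]
..................................#########.......
..................................#########.......
..................................#########....#..
...................................########...###.
...................................##############.
...................................#############..
...................................############...
...................................###########....
...................................########.......
...................................#######........
...................................######.........
...................................######.........
...................................######.........
...................................######.........
.......................YY......
[... 708 characters left out ...]
.........................
RRRRYYY........YYYYY..............................
RRRRRR.........YYYYY..............................
RRRRRRRY.....YYYYYYYYY............................
RRRRRRRR...YYYYYYYYYYY............................
RRRRRRRRYYYYYYYYYYYYYY............................
RRRRRRRRRYYYYYYYYYYYY.............................
RRRRRRRRYYYYYYYYYYYY..............................
RRRRRRRRRYYYYYYYYYY...............................
RRRRRRRRRRYYYYYYY.................................
RRRRRRRRRRYYYYYY..................................
RRRRRRRRRRY.......................................
RRRRRRRRRRY.......................................
RRRRRRRRRRY.......................................
[37.  15.3]
```

The fingertip is at crop (37,15) and the peg top at (24,14), so it's clear and at the right height. I'll push the peg round.

move_arm --hand '[0, 0, 0, 0, 0, 0, 0, 0]' --delta_pos '[[-10, 3, -3], [-18, 3, -3], [-24, 2, -3], [-30, 0, -3], [-36, -2, -3], [-40, -3, -3], [-43, -3, -3], [-47, -3, -3]]' --rotation '[[0, 0, 0], [0, 0, 0], [0, 0, 0], [0, 0, 0], [0, 0, 0], [0, 0, 0], [0, 0, 0], [0, 0, 0]]'

```text
t: 20.2
ee_pos: [0.4914, 0.1741, 0.0609]
ee_rot: [-0.0, 0.77, 0.638, -0.0]
force: [-0.4, 0.9, 0.4]
gripper_width: 0.0
grasp_force: 0.5
```

```bash
python3 - <<'E'
from catch import *
rows([(P(a,0),yaw) for a in (.55,.4,.25,.1,0,-.08)])
im=robot.camera("scene"); cv2.imwrite("pics/s17.png",im)
b=im.astype(int)[172:214,285:325]; print("\n".join("".join("R" if v[2]>1.65*(v[1]+1) else "Y" if v[2]>2.2*v[0] else "#" if v[2]<72 else "." for v in r) for r in b))
E
```

```text
t 20.2 pos [0.4914 0.1741 0.0609] F [-0.4  0.9  0.4]
[-3, 0, 0] [-0.0, 0.0, 0.0]
[-10, 2, 0] [-0.0, 0.0, 0.0]
[-17, 4, 0] [-0.0, 0.0, 0.0]
[-23, 7, 0] [-0.0, 0.0, 0.0]
[-27, 10, 0] [-0.0, 0.0, 0.0]
[-30, 12, 0] [-0.0, 0.0, 0.0]
......................########..........
.......................#######...##.....
.......................#######...##.....
.......................############.....
.......................############.....
.......................############.....
.......................###########......
.......................##########.......
.......................#######..........
.......................######...........
.......................######...........
.......................######...........
.......................######...........
.......................######...........
........................####............
........................................
........................................
...................Y....................
...................YY...................
...................YY...................
...................YYY..................
....................YYY.................
..............Y.....YYY.................
Y............YYY....YYYY................
RR.........YYY......YYYY................
RRRRY...YYYY.........YYY................
RRRRRRYYYYYY.........YYYY...............
RRRRRRRRYYY..........YYYYY..............
RRRRRRRRRY..........YYYYYY..............
RRRRRRRRRRY..........YYYYY..............
RRRRRRRRRRR.........YYYYYYY.............
RRRRRRRRRRRR.......YYYYYYYYY............
RRRRRRRRRRRRY...YYYYYYYYYYYY............
RRRRRRRRRRRRRYYYYYYYYYYYYYY.............
RRRRRRRRRRRRRYYYYYYYYYYYYY..............
RRRRRRRRRRRRRRYYYYYYYYYYY...............
RRRRRRRRRRRRRRYYYYYYYYY.................
RRRRRRRRRRRRRRRYYYYYY...................
RRRRRRRRRRRRRRRYYYYY....................
RRRRRRRRRRRRRRR.........................
RRRRRRRRRRRRRRR.........................
RRRRRRRRRRRRRRR.........................
```

The lever is turning; its end is now at crop (19,17). The tongue hasn't moved.

move_arm --hand '[0, 0, 0, 0, 0, 0, 0]' --delta_pos '[[-4, 0, 0], [-8, 1, 0], [-12, 3, 0], [-16, 4, 0], [-20, 6, 0], [-23, 7, 0], [-25, 9, 0]]' --rotation '[[0, 0, 0], [0, 0, 0], [0, 0, 0], [0, 0, 0], [0, 0, 0], [0, 0, 0], [0, 0, 0]]'

```text
t: 20.95
ee_pos: [0.496, 0.1476, 0.0609]
ee_rot: [-0.0, 0.77, 0.638, -0.0]
force: [-1.4, 2.7, -1.0]
gripper_width: -0.0
grasp_force: 1.3
```

move_arm --hand '[0, 0, 0]' --delta_pos '[[-1, 1, 0], [-2, 1, 0], [-2, 1, 0]]' --rotation '[[0, 0, 0], [0, 0, 0], [0, 0, 0]]'

```text
t: 21.25
ee_pos: [0.496, 0.1473, 0.061]
ee_rot: [-0.002, 0.77, 0.639, 0.001]
force: [-1.4, 6.1, 0.4]
gripper_width: -0.0
grasp_force: 3.1
```

move_arm --hand '[0, 0]' --delta_pos '[[-1, 1, 0], [-1, 1, 0]]' --rotation '[[0, 0, 0], [0, 0, 0]]'

```text
t: 21.45
ee_pos: [0.4961, 0.1471, 0.0609]
ee_rot: [-0.003, 0.769, 0.639, 0.001]
force: [-3.0, 9.2, 1.5]
gripper_width: -0.0
grasp_force: 4.4
```

The force rises to about 9 N with almost no motion, so the lever is at its stop. I'll back off and measure.

move_arm --hand '[0, 0, 0, 0, 0, 0, 0, 0]' --delta_pos '[[2, -1, 0], [6, -2, 0], [14, -4, 0], [28, -6, 0], [40, -6, -20], [40, -6, -60], [40, -6, -110], [40, -6, -140]]' --rotation '[[0, 0, 0], [0, 0, 0], [0, 0, 0], [0, 0, 0], [0, 0, 0], [0, 0, 0], [0, 0, 0], [0, 0, 0]]'

```text
t: 22.25
ee_pos: [0.5, 0.1863, 0.2046]
ee_rot: [0.001, 0.77, 0.639, 0.002]
force: [1.8, 0.1, -0.3]
gripper_width: -0.0001
grasp_force: 0.0
```

move_arm --hand '[0, 0, 0, 0, 0, 0, 0, 0]' --delta_pos '[[-45, 0, 0], [-90, 0, 0], [-135, 0, 0], [-180, 0, 0], [-225, 0, 0], [-270, 0, 0], [-315, 0, 0], [-340, 0, 0]]' --rotation '[[0, 0, 0], [0, 0, 0], [0, 0, 0], [0, 0, 0], [0, 0, 0], [0, 0, 0], [0, 0, 0], [0, 0, 0]]'

```text
t: 23.05
ee_pos: [0.4358, -0.1515, 0.2012]
ee_rot: [0.001, 0.771, 0.637, -0.0]
force: [0.5, -0.8, 0.5]
gripper_width: -0.0001
grasp_force: 0.0
```

```bash
python3 - <<'E'
from catch import *
s=robot.sense(); print(s["t"],s["ee_pos"],s["force"].round(1))
for n,(y,x,h,ww) in {"scene":(174,284,42,42),"top":(175,200,42,42)}.items():
    im=robot.camera(n); cv2.imwrite(f"pics/{n}18.png",im); b=im.astype(int)[y:y+h,x:x+ww]
    print(n); print("\n".join("".join("R" if v[2]>1.65*(v[1]+1) else "Y" if v[2]>2.2*v[0] else "#" if v[2]<72 else "." for v in r) for r in b))
    for nm,B in dict(peg0=peg(0),peg15=peg(.15),peg3=peg(.3),pivot=[-82,38,76],tipL=lidpt(0,161,8,2),tipR=lidpt(0,161,-8,2)).items(): print(nm,(proj(n,w(p,B))[0]-[x,y]).round(1))
E
python3 sil.py pics/scene18.png pics/top18.png
```

```text
23.05 [ 0.43580704 -0.15149123  0.20122156] [ 0.5 -0.8  0.5]
scene
..........................................
..........................................
..........................................
..........................................
..........................................
..........................................
..........................................
..........................................
..........................................
..........................................
..........................................
..........................................
............YY............................
............YY............................
............Y.............................
............Y.............................
............Y.............................
............YY............................
...........YYYYY..........................
............YYYYY.........................
............YYYYYY........................
Y...........YYYYYYYY......................
RRY.Y.....YYYYYYYYYYY.....................
RRRRRY...YYYYYY..YYYYYY...................
R
[... 2246 characters left out ...]
RRRRRRRRRR
YYYYYYYYYYYYYYYYYYYYYYYYYYYYYYYRRRRRRRRRRR
YYYYYYYYYYYYYYYYYYYYYYYYYYYYYYYYRRRRRRRRRR
YYYYYYYYYYYYYYYYYYYYYYYYYYYYYYYYYYYYRRRRRR
YYYYYYYYYYYYYYYYYYYYYYYYYYYYYYYYYYYYYYYYYY
YYYYYYYYYYYYYYYYYYYYYYYYYYYYYYYYYYYYYYYYYY
YYYYYYYYYYYYYYYYYYYYYYYYYYYYYYYYYYYYYYYYYY
YYYYYYYYYYYYYYYYYYYYYYYYYYYYYYYYYYYYYYYYYY
YYYYYYYYYYYYYYYYYYYYYYYYYYYYYYYYYYYYYYYYYY
YYYYYYYYYYYYYYYYYYYYYYYYYYYYYYYYYYYYYYYYYY
YYYYYYYYYYYYYYYYYYYYYYYYYYYYYYYYYYYYYYYYYY
peg0 [18.6 27.9]
peg15 [16.5 28.8]
peg3 [14.3 29.3]
pivot [12.7 15.2]
tipL [13.8 25.4]
tipR [16.  29.8]
0 [0.5354 0.064 ] 553
0.05 [0.5342 0.064 ] 614
0.1 [0.5343 0.0628] 677
0.2 [0.5328 0.0629] 790
0.3 [0.5321 0.0623] 891
0.4 [0.5313 0.0631] 987
[1531, 1163]
```

The peg matches the model for a closed catch to within a pixel, and the lid silhouette fits best at 0 rad. The box is where it started and the arm is clear, so I'm handing in.

```bash
python3 -c "
from plant import robot
print(robot.job_done())"
```

```text
the job is handed in; nothing more can be done
None
```

The lid is shut and the catch lies across its tongue. I handed the job in at about 23 s and the call gave no verdict. In the last pictures the lid fits best at 0 rad, the catch is about 0.05 rad from its stop, the box is in place and the arm is clear. Bystander positions weren't re-measured.

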